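# Seat the sample crate and check its length with the sprung gauge

### The job

Push the bottle crate along the rollers until it is fully home against the end stop of the bay. Then check its length: draw the sprung gauge out by its fin until the pointer is level with the crate's trailing end (the end away from the stop), hold it still there for two seconds, and ease it all the way back in without letting it snap. Leave the crate home and do not disturb the other things on the bench.

Things in the scene. Friction and masses are not known exactly. Their poses are not given: they have to be found in the camera images.
- station: Fixed loading station: base plate x -70 to 180, y +-280 mm, with a roller lane, a bay at its +y end, a gauge along its far side and a lamp bar above the gauge. Origin: at bench level (z = 0) under the middle of the lane; x runs across the lane, away from the robot, y along the lane towards the bay, z up; its yaw varies.
- lane_mid (a point): Middle of the lane at the level of the roller tops, 45 mm over the bench. 14 freely turning rollers lie between two guides along station y: inner faces at x = +-55 mm, tops at z = 60 mm (near guide 82 mm for y > -20 mm).
- gauge_case (a point): Top middle of the near (-y) end of the gauge's fixed spring case, beige, 50 x 115 x 50 mm, at station x 91 to 141, y 165 to 280, top z 137 mm. The slide runs on a fixed steel rail with ticks, station x 99 to 125, y -100 to 280, top z 105 mm.
- lamp_edge (a point): Middle of the lower front edge of the grey lamp bar that runs the whole length of the station right above the gauge: station x 79 to 115, z 245 to 270 mm, on 14 mm posts at x 160, y +-270 mm. A vertical gripper has no room over the fin: come in under the bar with the tool leaning about 40 degrees, fingers down and towards station +x, wrist towards the robot.
- crate: Loose open grey plastic crate with six amber bottles fixed inside, 100 mm (its x) by 150 mm (its y, along the lane) by 60 mm high, about 0.4 to 0.8 kg, standing on the rollers. Origin: centre of its underside; its axes are nearly those of the station. It starts some way before the bay and is pushed along +y on its trailing (-y) end wall.
- crate_corner (a point): Top corner of the crate's trailing (-y) end on the gauge's side: 50, -75, 60 mm in the crate's frame.
- crate_front (a point): Bottom middle of the crate's leading (+y) end wall: 0, 75, 0 mm in the crate's frame. It lies on the stop's face when the crate is home.
- stop: Fixed dark steel end stop across the lane, 106 mm wide, 20 mm thick, 46 mm high, clamped at a varying place in the bay. Origin: on the face that meets the crate, in the middle of the lane, at the level of the roller tops; axes as the station's. Crate home = its leading end touching this face.
- gauge (a joint): How far the sprung slide is drawn out, in m: 0 = fully in (home), grows as it is pulled along station -y (away from the stop end), end of travel 0.15. The spring pulls it back in with about 2 N at home plus 0.6 N per cm, and it snaps home if let go.
- gauge_grip (a point): Grip point in the slide's black fin, 33 mm up the fin from its root. Pinch with the fingers closing along station y. The fin is 16 mm thick (station y), 28 mm wide, 58 mm long and leans 40 degrees from vertical, up and back towards the robot (station -x). Slide home: point at station x 89, y 90, z 150 mm. 60 mm either side along y is free.
- gauge_pointer (a point): Tip of the slide's steel pointer (6 mm wide along y, 5 mm thick), in the fin's mid-plane, at station x 60, z 115 mm: 10 mm beside and 10 mm above the crate's top edge. It is level with the crate's trailing end when it has the same station y as crate_corner (a pull of 60 to 120 mm from home).
- wash_bottle: Bystander: white plastic bottle, 68 mm across, 150 mm tall; origin under its centre.
- beaker: Bystander: glass beaker, 72 mm across, 90 mm tall; origin under its centre.
- tip_box: Bystander: clear plastic pipette-tip box 120 x 85 x 60 mm; origin under its centre.

How it is judged:
On the way, in this order (a step that is already met when the one before it is completed fails the run):
1. the crate is home: leading end within 4 mm of the stop's face, standing in the lane (y of crate_front in the frame of stop between -0.004 and 0.004 m and x of crate_front in the frame of stop between -0.02 and 0.02 m and z of crate_front in the frame of stop between -0.006 and 0.006 m and angle between crate's own z axis and vertical below 0.05 rad), for 0.2 s.
2. with the crate home, the pointer is held still and level with the crate's trailing end, within 6 mm, for 1 s (all of step 1 and y of gauge_pointer in the frame of crate_corner between -0.006 and 0.006 m and velocity of joint gauge between -0.015 and 0.015 m/s), for 1 s.
At the end, for the whole second after the job is handed in: The crate stands in the lane at rest with its leading end within 4 mm of the stop's face, and the gauge slide is back in, within 4 mm of home (all of step 1 and value of joint gauge below 0.004 m and linear speed of crate below 0.01 m/s); the robot touches nothing.
It fails at once if the gauge slide snaps back (returns faster than 0.4 m/s) (velocity of joint gauge below -0.4 m/s).
It fails at once if the bottle is moved more than 30 mm or tipped (distance of wash_bottle from where it was at the start of the episode above 0.03 m or angle between wash_bottle's own z axis and vertical above 0.3 rad).
It fails at once if the beaker is moved more than 30 mm or tipped (distance of beaker from where it was at the start of the episode above 0.03 m or angle between beaker's own z axis and vertical above 0.3 rad).
It fails at once if the tip box is moved more than 30 mm or tipped (distance of tip_box from where it was at the start of the episode above 0.03 m or angle between tip_box's own z axis and vertical above 0.3 rad).
It also fails if it takes over 69 s, if anything falls off the work surface, if the arm or the gripper's body presses on something with over 40 N, if the wrist force passes 120 N, or if a joint passes its speed limit or range.

### The arm

A 7-joint arm with a two-finger parallel gripper is mounted at the origin on the work surface. World frame = base frame: x ahead of the robot, y to its left, z up, the work surface at z = 0. Lengths are in m, angles in rad, forces in N, time in s.
With the tool pointing down it reaches from about 0.4 to 0.85 m from the base axis. Payload 10.4 kg.
Tool frame: the origin (TCP) lies at the very end of the fingers, on their centre line; the grasp point (between the pads) lies 19 mm behind it; z points along the fingers, y is the line along which they close (so a half turn about z gives the same grasp; the last joint's range is limited). The gripper opens to 85 mm and grips with 20 to 120 N. Pads are 22 mm wide; open, the fingers measure 114 mm over their backs; the gripper's body (76 mm by 85 mm) begins 54 mm behind the grasp point. The pads swing forward as they close: fully open they stand 13 mm farther back than shut.
Start: joints at [-1.129, 0.332, -0.065, 1.46, 0.022, 1.35, -0.088], TCP at [0.28, 0.559, 0.231] pointing down, gripper open.
Joint ranges: [-2.6, 2.6], [-0.5, 2.12], [-1.47, 1.34], [0.16, 2.42], [-1.27, 4.41], [0.06, 2.06], [-2.6, 2.6]. Speed limits (rad/s): [2.22, 2.22, 2.79, 2.79, 3.14, 3.14, 3.14].

### API

Orientations are given as a 3x3 rotation matrix whose columns are the frame's x, y, z axes.
In Python, from plant import bot gives the robot as it stands.
- The arm moves only by the tool carry_out, never from a script. Its argument "motion" is a list of rows, each a list of 7 numbers: the shift along the tool's x, y, z in mm, then the turn, a rotation vector about the tool's x, y, z in degrees, then the opening, from -1 (shut) to 1 (fully open). A call has 1 to 5 rows; each row shifts and turns the commanded pose from where the row before left it, along the tool's axes as they then stand; what a row does not reach is not made up. A row lasts 1/8 s, in which the tool goes at most 62.5 mm and 10.7 degrees, less where a joint would pass 70% of its speed; a pose out of reach is approached as far as the arm can. A call with a gripper value outside its range is refused whole. The fingers move at their own pace and stop on an object; the grip force is fixed at half the most. Time passes only in rows, so rows that do not move let the fingers close. It gives the time, the measured TCP pose, the force, the opening and the grip force at its end, in the units of the state.
- bot.get_obs(): the state, without advancing time (a new reading comes with each control period).
- bot.get_image(name): name is "scene" or "side" or "wrist"; returns a dict with "pixels" (384x512x3 uint8, blue, green, red), "depth" (384x512 float32, m along the optical axis (not along the pixel's ray), 0 where there is no reading), "fx", "fy", "cx", "cy" (pixels), "k1" (the pictures are not rectified: a ray, as slopes to the right and down, at radius r is drawn at 1 + k1 r^2 times it, then the intrinsics apply), "origin" and "orientation" of the camera in the world; the wrist camera has in their place "tool_from_camera" (4x4, takes a point from camera to tool coordinates, whose origin is the TCP and whose axes are the flange's). Camera axes: x right, y down, z forward; pixel columns grow to the right and rows downward; lengths in m; the calibration is good to about 2 mm. A picture is of the moment at which its call begins: read the wrist's pose just before it.
- bot.finish_job(): hands the job in; it is judged then, once.
The state is a dict: "clock": time; "q": joint angles; "joint_velocities": joint speeds; "joint_torque": joint torques, N m; "ee_pos": TCP position; "orientation": TCP orientation; "contact_force": force on the tool from outside, world axes, zero at the start; "ft_torque": the same for the moment, N m; "opening": finger opening in m; "grasp_force": force on a finger pad.
Only numpy, scipy, OpenCV 4.12 (cv2) and the standard library are available. Lean on these libraries where they do the work, as an engineer would, in place of code of your own. Each camera call takes 0.05 s, during which the arm holds its last target. There are 200 camera calls.

## Working session

There is one attempt and no reset: what is moved stays moved. The work goes in short steps, Python scripts to look and compute and a tool call to move; the robot and the scene stay as the last step left them, time stands still between calls to the robot, and variables do not carry over. Pictures are saved under pics/ and viewed, at most 10 in all, crops included, and the job is handed in when it is done.

Besides the shell and the picture viewer there is one more tool, called after "Emit:" in YAML: its name, and indented under it one key for each argument. carry_out: Moves the arm, as the interface text tells. Its arguments: {"type":"object","properties":{"motion":{"type":"array"}},"required":["motion"]}

```bash
ls; mkdir -p pics; cat > h.py <<'E'
import numpy as np, cv2
from plant import bot
def grab(n):
    o=bot.get_obs(); im=bot.get_image(n)
    if n=="wrist":
        T=np.eye(4);T[:3,:3]=np.array(o["orientation"]).reshape(3,3);T[:3,3]=o["ee_pos"]
        W=T@np.array(im["tool_from_camera"])
    else:
        W=np.eye(4);W[:3,:3]=np.array(im["orientation"]).reshape(3,3);W[:3,3]=im["origin"]
    im["W"]=W; return im
def rays(im,uv):
    K=np.array([[im["fx"],0,im["cx"]],[0,im["fy"],im["cy"]],[0,0,1.]])
    p=cv2.undistortPoints(np.array(uv,float).reshape(-1,1,2),K,np.array([im["k1"],0,0,0,0.])).reshape(-1,2)
    return np.c_[p,np.ones(len(p))]
def cloud(im):
    h,w=im["depth"].shape; u,v=np.meshgrid(np.arange(w),np.arange(h))
    P=rays(im,np.c_[u.ravel(),v.ravel()])*im["depth"].reshape(-1,1)
    P=P@im["W"][:3,:3].T+im["W"][:3,3]; P[im["depth"].ravel()<=0]=np.nan
    return P.reshape(h,w,3)
E
python3 - <<'E'
from h import *
o=bot.get_obs(); print(o["clock"],o["ee_pos"],o["orientation"],o["contact_force"],o["opening"])
for n in ("scene","side"):
    im=grab(n); C=cloud(im); np.savez("pics/%s0.npz"%n,C=C,pix=im["pixels"],W=im["W"],K=[im["fx"],im["fy"],im["cx"],im["cy"],im["k1"]])
    cv2.imwrite("pics/%s0.png"%n,cv2.resize(im["pixels"],(800,600),interpolation=cv2.INTER_CUBIC)); print(n,im["W"].round(3).tolist(),im["fx"],im["k1"])
E
```

```text
pics
0.0 [0.27999159 0.55833821 0.23049393] [[-8.93916684e-01  4.48232773e-01 -5.86104891e-04]
 [ 4.48233150e-01  8.93915686e-01 -1.33789801e-03]
 [-7.57613816e-05 -1.45868100e-03 -9.99998933e-01]] [-0.44725492  0.58534458 -0.47144222] 0.08531650134027763
scene [[-0.843, 0.459, -0.281, 0.87], [0.538, 0.724, -0.432, 0.453], [0.005, -0.516, -0.857, 1.261], [0.0, 0.0, 0.0, 1.0]] 408.87176678353524 -0.09436888909143457
side [[0.936, -0.232, 0.264, 0.113], [-0.351, -0.658, 0.666, -1.057], [0.019, -0.716, -0.698, 1.19], [0.0, 0.0, 0.0, 1.0]] 429.5270713190969 -0.09648223837591388
```

View pics/scene0.png

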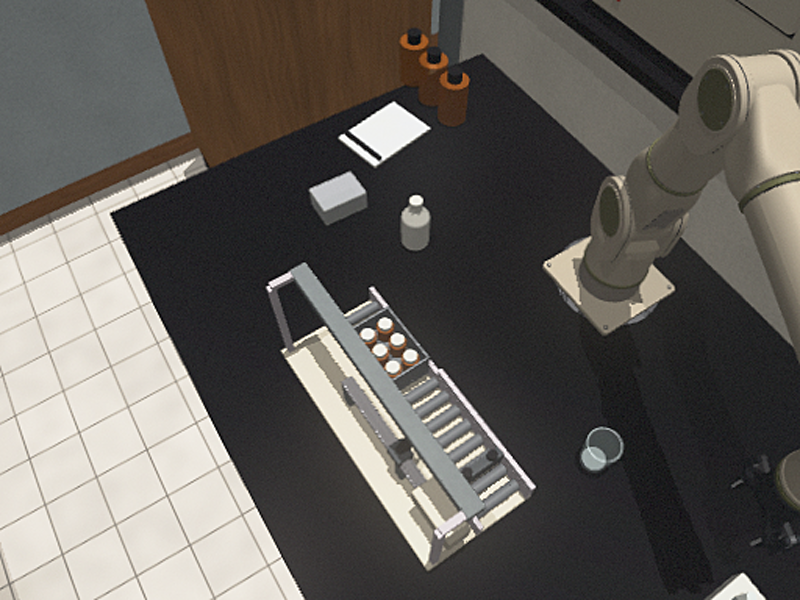

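View pics/side0.png

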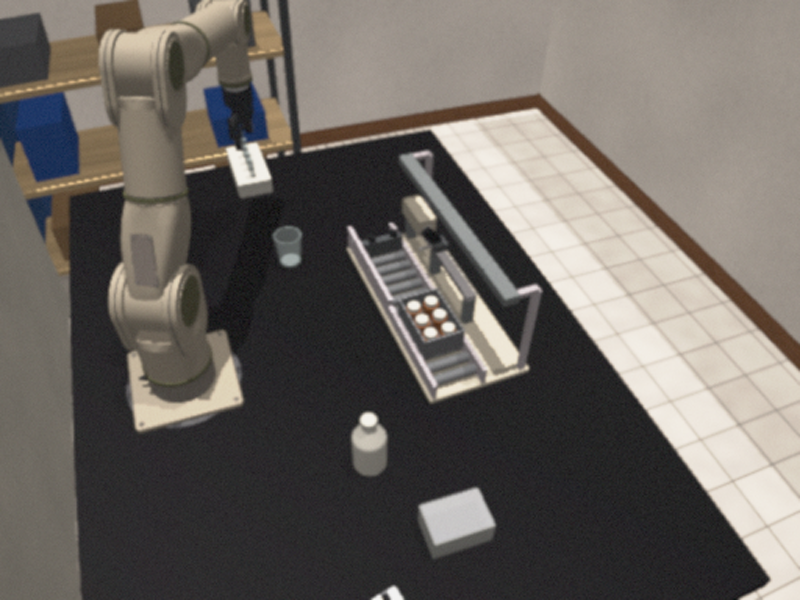

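Scene view (800×600): the lamp bar runs from (300,268) to (475,515), the crate is at (392,350), the stop at (480,465) and the fin at (402,448). The wash bottle, tip box and beaker all stand clear of the lane. Next I'll fit the station pose from depth.

```bash
python3 - <<'E'
from h import *
for n in("scene","side"):
    d=np.load("pics/%s0.npz"%n);C=d["C"].reshape(-1,3);pix=d["pix"].reshape(-1,3)
    s=np.isfinite(C[:,0])&(C[:,2]>.262)&(C[:,2]<.278)&(C[:,0]>.3)&(C[:,0]<1.1)&(abs(C[:,1])<.5)
    P=C[s]; 
    m=np.median(P[:,:2],0)
    r=cv2.minAreaRect(P[:,:2].astype(np.float32)*1000); print(n,len(P),r,P[:,2].mean(), P.min(0),P.max(0))
    c,sz,a=r; 
    # direction from PCA
    q=P[:,:2]-P[:,:2].mean(0); w=np.linalg.svd(q,full_matrices=False)[2][0]; w*=np.sign(w[1]); print("dir",w,np.degrees(np.arctan2(-w[0],w[1])))
    c=np.array(c)/1000; ux=np.array([w[1],-w[0]]); t=(P[:,:2]-c)@w; x=(P[:,:2]-c)@ux
    print("ext",np.percentile(t,[0,.5,99.5,100]),np.percentile(x,[0,2,98,100]))
    yaw=np.arctan2(-w[0],w[1]); O=c-.097*ux; print("origin",O)
    # in the station frame
    S=np.c_[(C[:,:2]-O)@ux,(C[:,:2]-O)@w,C[:,2]]
    img=np.zeros((600,800,3),np.uint8)+40   # height-colour map top view 1px=1mm: y horizontal
    ok=np.isfinite(S[:,0])&(abs(S[:,1])<.39)&(abs(S[:,0]-.05)<.25)&(S[:,2]>-.02)
    T=S[ok]; col=pix[ok]; k=np.argsort(T[:,2])
    for (X,Y,Z),cc in zip(T[k],col[k]):
        cv2.circle(img,(int(400+Y*1000),int(250+ -(X-.05)*1000)),1,cc.tolist(),-1)
    cv2.imwrite("pics/top_%s.png"%n,img); np.savez("pics/S_%s.npz"%n,S=S,pix=pix)
E
```

```text
scene 2806 ((679.8341064453125, 36.97731018066406), (85.85364532470703, 562.4122924804688), 1.266450047492981) 0.2694100243438773 [ 0.63112069 -0.24423835  0.26201264] [0.72878591 0.31769822 0.27536632]
dir [-0.02878739  0.99958556] 1.6496240497529984
ext [-0.28117618 -0.27502648  0.27914366  0.28132595] [-0.04138107 -0.03904401  0.02895486  0.04472753]
origin [0.58287431 0.03418493]
side 1211 ((678.311279296875, 36.51513671875), (88.14143371582031, 564.5372314453125), 1.8770525455474854) 0.26915969577161475 [ 0.62550894 -0.24634003  0.26203687] [0.72808872 0.3193737  0.27780682]
dir [-0.03835411  0.99926421] 2.198067856236087
ext [-0.28213939 -0.27931519  0.27879175  0.28245299] [-0.04424663 -0.04184607  0.02837118  0.045588  ]
origin [0.58138265 0.03279479]
```

```bash
python3 - <<'E'
from h import *
for n in("scene","side"):
    d=np.load("pics/%s0.npz"%n);C=d["C"].reshape(-1,3)
    s=np.isfinite(C[:,0])&(C[:,2]>.262)&(C[:,2]<.278)&(C[:,0]>.3)&(C[:,0]<1.1)&(C[:,1]<.27)&(C[:,1]>-.2)
    P=C[s]; b=np.round(P[:,1]/.02).astype(int)
    R=[(P[b==k,1].mean(),np.percentile(P[b==k,0],4),np.percentile(P[b==k,0],96)) for k in np.unique(b) if (b==k).sum()>20]
    R=np.array(R); lo=np.polyfit(R[:,0],R[:,1],1);hi=np.polyfit(R[:,0],R[:,2],1);print(n,lo,hi,np.degrees(np.arctan([-lo[0],-hi[0]])),"res",(R[:,1]-np.polyval(lo,R[:,0])).std())
    sl=(lo[0]+hi[0])/2; yaw=np.arctan(-sl); w=np.array([-np.sin(yaw),np.cos(yaw)]);ux=np.array([w[1],-w[0]])
    yc=.0368; c=np.array([(np.polyval(lo,yc)+np.polyval(hi,yc))/2,yc]); O=c-.097*ux; print("O",O,np.degrees(yaw))
    S=np.c_[(C[:,:2]-O)@ux,(C[:,:2]-O)@w,C[:,2]]; np.savez("pics/S_%s.npz"%n,S=S,O=O,yaw=yaw)
    def reg(x0,x1,y0,y1,z0,z1,l):
        m=(S[:,0]>x0)&(S[:,0]<x1)&(S[:,1]>y0)&(S[:,1]<y1)&(S[:,2]>z0)&(S[:,2]<z1);Q=S[m]
        if len(Q): print(l,len(Q),np.percentile(Q,[1,5,50,95,99],axis=0).round(4).T.tolist())
    reg(.05,.2,.1,.3,.125,.15,"case")
    reg(-.08,-.03,0,.3,.075,.09,"nearguide")
    reg(-.08,.2,-.3,.3,.005,.025,"base")
    reg(-.045,.045,-.25,.12,.07,.12,"crate")
    reg(-.045,.045,.12,.28,.065,.12,"stop")
    reg(-.04,.04,.15,.28,.08,.12,"stop hi")
    reg(.05,.13,.0,.14,.125,.20,"fin")
E
```

```text
scene [-0.02941614  0.6430869 ] [-0.02928764  0.67550126] [1.68493467 1.67757836] res 0.0008129344364301599
O [0.56125569 0.03395409] 1.6812565229759868
case 715 [[0.0908, 0.0932, 0.116, 0.1394, 0.1624], [0.1028, 0.1661, 0.214, 0.2765, 0.2792], [0.1258, 0.1289, 0.1365, 0.1406, 0.1428]]
nearguide 340 [[-0.0672, -0.0657, -0.0599, -0.0542, -0.0431], [0.0039, 0.0165, 0.1512, 0.2678, 0.2785], [0.0756, 0.0769, 0.0813, 0.0854, 0.0893]]
base 5094 [[-0.0547, -0.0381, 0.1304, 0.1755, 0.1795], [-0.2755, -0.2519, 0.0115, 0.2709, 0.279], [0.0061, 0.009, 0.0136, 0.0181, 0.0203]]
crate 936 [[-0.0448, -0.044, -0.0079, 0.0328, 0.0353], [-0.1939, -0.191, -0.1166, -0.0449, -0.0437], [0.0707, 0.0747, 0.0951, 0.1046, 0.1072]]
stop 236 [[-0.0425, -0.0391, -0.0061, 0.0329, 0.0365], [0.1772, 0.1785, 0.1901, 0.1972, 0.1974], [0.0663, 0.0726, 0.0955, 0.1102, 0.1118]]
stop hi 205 [[-0.0394, -0.0354, -0.0035, 0.0335, 0.0367], [0.177, 0.1783, 0.1891, 0.1968, 0.1973], [0.0811, 0.0865, 0.0966, 0.1105, 0.112]]
fin 139 [[0.0947, 0.0975, 0.1106, 0.1267, 0.1278], [0.0716, 0.0736, 0.0938, 0.1058, 0.1079], [0.1251, 0.12
[... 458 characters left out ...]
]]
base 2450 [[-0.0699, -0.0671, 0.1049, 0.1725, 0.1803], [-0.2819, -0.2777, -0.1447, 0.2155, 0.2561], [0.0057, 0.0079, 0.0134, 0.0198, 0.0239]]
crate 807 [[-0.0434, -0.0359, 0.0054, 0.0438, 0.0448], [-0.1963, -0.1945, -0.1257, -0.0463, -0.0439], [0.0708, 0.075, 0.0937, 0.1042, 0.1082]]
stop 199 [[-0.0426, -0.0397, -0.0007, 0.039, 0.0434], [0.1729, 0.1741, 0.1806, 0.1941, 0.2005], [0.0659, 0.0677, 0.0898, 0.1093, 0.1111]]
stop hi 131 [[-0.0389, -0.0364, -0.0007, 0.0341, 0.0373], [0.1734, 0.1749, 0.1819, 0.1945, 0.1998], [0.0803, 0.0822, 0.0938, 0.11, 0.1112]]
fin 114 [[0.0654, 0.0687, 0.0935, 0.1228, 0.1275], [0.0676, 0.0716, 0.0832, 0.0942, 0.0971], [0.1256, 0.1262, 0.1489, 0.1741, 0.1765]]
```

View pics/top_scene.png

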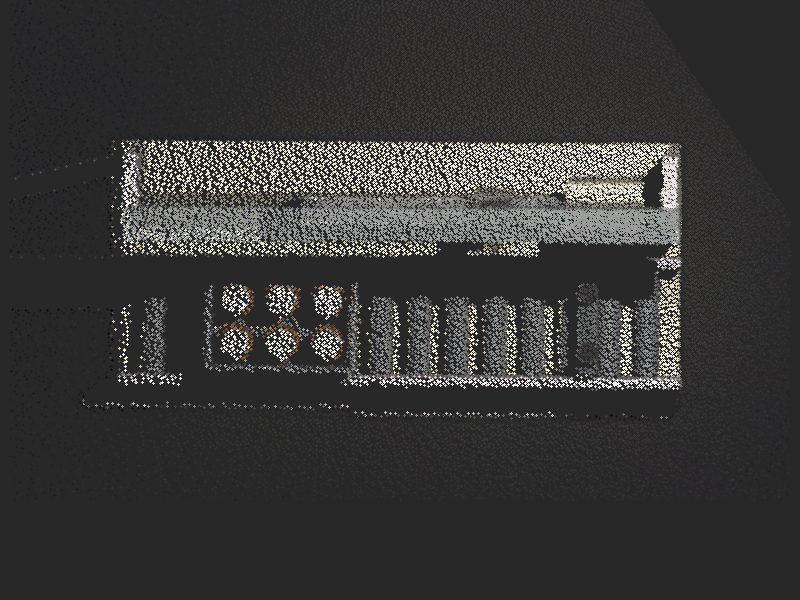

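```bash
cat >> h.py <<'E'
from scipy.spatial.transform import Rotation as Ro
O=np.array([.5594,.0337,0]); YAW=np.radians(1.8)
RS=Ro.from_euler("z",YAW).as_matrix()
def w2s(p): return (np.asarray(p)-O)@RS
def target(p,lean):
    T=np.eye(4); T[:3,:3]=RS@np.diag([-1,1,-1.])@Ro.from_euler("y",-lean,degrees=True).as_matrix()
    T[:3,3]=O+RS@(np.array(p)/1000); return T
def cur():
    o=bot.get_obs();T=np.eye(4);T[:3,:3]=o["orientation"];T[:3,3]=o["ee_pos"];return T
def plan(A,B,n,op):
    d=Ro.from_matrix(A[:3,:3].T@B[:3,:3]).as_rotvec(); T=A
    for i in range(1,n+1):
        N=np.eye(4);N[:3,:3]=A[:3,:3]@Ro.from_rotvec(d*i/n).as_matrix();N[:3,3]=A[:3,3]+(B[:3,3]-A[:3,3])*i/n
        D=np.linalg.inv(T)@N; print((D[:3,3]*1000).round(0).astype(int).tolist(),np.degrees(Ro.from_matrix(D[:3,:3]).as_rotvec()).round(1).tolist(),op); T=N
    print("--")
E
python3 - <<'E'
from h import *
C=np.load("pics/scene0.npz")["C"]
for n,(u,v) in dict(bottle=(415,235),box=(338,190),beaker=(600,450)).items():
    print(n,np.nanmedian(C[int(v*.64)-4:int(v*.64)+5,int(u*.64)-4:int(u*.64)+5].reshape(-1,3),axis=0).round(3))
A=cur(); B=target([-120,120,240],25); D=target([-20,-235,200],25);E=target([-5,-235,85],25)
plan(A,B,10,-1);plan(B,D,7,-1);plan(D,E,3,-1)
E
```

```text
bottle [ 0.348 -0.317  0.062]
box [ 0.431 -0.54   0.06 ]
beaker [0.303 0.316 0.008]
[-32, -30, -1] [-0.6, -2.4, -2.8] -1
[-31, -31, 0] [-0.6, -2.4, -2.8] -1
[-29, -33, 1] [-0.6, -2.4, -2.8] -1
[-28, -34, 2] [-0.6, -2.4, -2.8] -1
[-26, -35, 3] [-0.6, -2.4, -2.8] -1
[-24, -37, 3] [-0.6, -2.4, -2.8] -1
[-22, -38, 4] [-0.6, -2.4, -2.8] -1
[-20, -39, 4] [-0.6, -2.4, -2.8] -1
[-18, -40, 5] [-0.6, -2.4, -2.8] -1
[-16, -41, 5] [-0.6, -2.4, -2.8] -1
--
[-11, -51, 11] [0.0, -0.0, -0.0] -1
[-11, -51, 11] [0.0, -0.0, -0.0] -1
[-11, -51, 11] [0.0, -0.0, -0.0] -1
[-11, -51, 11] [0.0, -0.0, -0.0] -1
[-11, -51, 11] [0.0, -0.0, -0.0] -1
[-11, -51, 11] [0.0, -0.0, -0.0] -1
[-11, -51, 11] [0.0, -0.0, -0.0] -1
--
[12, 0, 37] [0.0, -0.0, -0.0] -1
[12, 0, 37] [0.0, -0.0, -0.0] -1
[12, 0, 37] [0.0, -0.0, -0.0] -1
--
```

Emit:
carry_out:
  motion:
    - [-32,-30,-1,-0.6,-2.4,-2.8,-1]
    - [-31,-31,0,-0.6,-2.4,-2.8,-1]
    - [-29,-33,1,-0.6,-2.4,-2.8,-1]
    - [-28,-34,2,-0.6,-2.4,-2.8,-1]
    - [-26,-35,3,-0.6,-2.4,-2.8,-1]

```text
clock: 0.72
ee_pos: [0.3587, 0.3522, 0.2354]
orientation: [[-0.953, 0.213, 0.214], [0.214, 0.977, -0.021], [-0.213, 0.026, -0.977]]
contact_force: [0.5, 0.0, 0.3]
opening: 0.0002
grasp_force: 0.0
```

Emit:
carry_out:
  motion:
    - [-24,-37,3,-0.6,-2.4,-2.8,-1]
    - [-22,-38,4,-0.6,-2.4,-2.8,-1]
    - [-20,-39,4,-0.6,-2.4,-2.8,-1]
    - [-18,-40,5,-0.6,-2.4,-2.8,-1]
    - [-16,-41,5,-0.6,-2.4,-2.8,-1]

```text
clock: 1.35
ee_pos: [0.4373, 0.1461, 0.2404]
orientation: [[-0.909, -0.033, 0.415], [-0.031, 0.999, 0.012], [-0.416, -0.002, -0.91]]
contact_force: [0.8, -0.3, 0.8]
opening: 0.0002
grasp_force: 0.0
```

```bash
python3 - <<'E'
from h import *
A=cur(); print(w2s(A[:3,3]),bot.get_obs()["q"])
B=target([-20,-235,200],25);E=target([-5,-235,85],25)
plan(A,B,8,-1);plan(B,E,3,-1)
E
```

```text
[-0.11852167  0.11621091  0.24041367] [-0.84792072 -0.3678089   0.20616712  2.18522576  0.37985142  0.98938392
  0.80423964]
[-9, -44, 10] [-0.0, -0.1, 0.0] -1
[-9, -44, 10] [-0.0, -0.1, 0.0] -1
[-9, -44, 10] [-0.0, -0.1, 0.0] -1
[-9, -44, 10] [-0.0, -0.1, 0.0] -1
[-9, -44, 10] [-0.0, -0.1, 0.0] -1
[-9, -44, 10] [-0.0, -0.1, 0.0] -1
[-9, -44, 10] [-0.0, -0.1, 0.0] -1
[-9, -44, 10] [-0.0, -0.1, 0.0] -1
--
[12, 0, 37] [0.0, -0.0, -0.0] -1
[12, 0, 37] [0.0, -0.0, -0.0] -1
[12, 0, 37] [0.0, -0.0, -0.0] -1
--
```

Emit:
carry_out:
  motion:
    - [-9,-44,10,0,0,0,-1]
    - [-9,-44,10,0,0,0,-1]
    - [-9,-44,10,0,0,0,-1]
    - [-9,-44,10,0,0,0,-1]
    - [-9,-44,10,0,0,0,-1]

```text
clock: 1.98
ee_pos: [0.5056, -0.0721, 0.2137]
orientation: [[-0.91, -0.031, 0.414], [-0.029, 1.0, 0.012], [-0.415, -0.001, -0.91]]
contact_force: [0.5, 0.3, -0.0]
opening: -0.0001
grasp_force: 0.0
```

Emit:
carry_out:
  motion:
    - [-9,-44,10,0,0,0,-1]
    - [-9,-44,10,0,0,0,-1]
    - [-9,-44,10,0,0,0,-1]
    - [0,0,0,0,0,0,-1]

```text
clock: 2.48
ee_pos: [0.5457, -0.2069, 0.1975]
orientation: [[-0.91, -0.022, 0.414], [-0.021, 1.0, 0.008], [-0.414, -0.002, -0.91]]
contact_force: [-0.0, 1.9, -0.6]
opening: 0.0001
grasp_force: 0.0
```

```bash
python3 - <<'E'
from h import *
A=cur(); print(w2s(A[:3,3]),bot.get_obs()["q"])
E=target([-5,-235,85],25)
plan(A,E,4,-1)
im=grab("wrist"); cv2.imwrite("pics/w1.png",im["pixels"])
E
```

```text
[-0.0212294  -0.24009997  0.19750474] [-1.00360068 -0.23069144  1.29642941  2.0200494   0.11300649  0.78112084
  1.86096754]
[8, 1, 27] [-0.1, -0.1, -0.1] -1
[8, 1, 27] [-0.1, -0.1, -0.1] -1
[8, 1, 27] [-0.1, -0.1, -0.1] -1
[8, 1, 27] [-0.1, -0.1, -0.1] -1
--
```

View pics/w1.png

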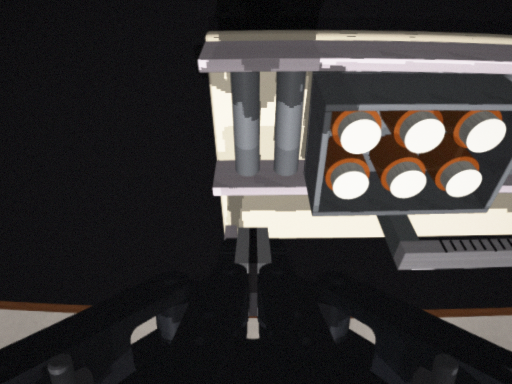

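The wrist view shows the crate's trailing wall at column ~310, rows 105–215. The shut fingers are over the free rollers before it, so I can descend.

Emit:
carry_out:
  motion:
    - [8,1,27,0,0,0,-1]
    - [8,1,27,0,0,0,-1]
    - [8,1,27,0,0,0,-1]
    - [8,1,27,0,0,0,-1]
    - [0,0,0,0,0,0,-1]

```text
clock: 3.15
ee_pos: [0.557, -0.1914, 0.0948]
orientation: [[-0.914, -0.038, 0.403], [-0.032, 0.999, 0.021], [-0.404, 0.006, -0.915]]
contact_force: [-0.2, -0.4, 0.2]
opening: 0.0001
grasp_force: 0.0
```

```bash
python3 - <<'E'
from h import *
A=cur(); print(w2s(A[:3,3]),bot.get_obs()["q"],bot.get_obs()["contact_force"])
plan(A,target([0,0,85],25),1,-1)
C=cloud(grab("wrist")).reshape(-1,3); S=w2s(C)
def reg(x0,x1,y0,y1,z0,z1,l):
    m=(S[:,0]>x0)&(S[:,0]<x1)&(S[:,1]>y0)&(S[:,1]<y1)&(S[:,2]>z0)&(S[:,2]<z1);Q=S[m]
    if len(Q): print(l,len(Q),np.percentile(Q,[1,5,50,95,99],axis=0).round(4).T.tolist())
reg(-.06,.06,-.22,-.17,.095,.11,"trail top")
reg(-.08,.08,-.2,.0,.098,.106,"rim")
reg(-.08,-.03,-.28,.3,.055,.065,"nearguide lo")
E
```

```text
[-0.00946017 -0.22493651  0.09477036] [-0.65201885  0.26717756  1.11463085  2.09959765 -0.72456214  0.65753848
  2.53667082] [-0.15679043 -0.37122761  0.17998622]
[-6, 225, 15] [0.5, -1.2, 0.2] -1
--
trail top 3860 [[-0.0495, -0.0491, -0.0336, -0.0063, 0.011], [-0.219, -0.2138, -0.1882, -0.1711, -0.1702], [0.0952, 0.0959, 0.1019, 0.1059, 0.1084]]
rim 11828 [[-0.05, -0.0495, -0.0243, 0.0451, 0.0475], [-0.193, -0.1921, -0.1516, -0.0873, -0.0744], [0.0981, 0.0985, 0.0997, 0.1055, 0.1058]]
nearguide lo 10933 [[-0.064, -0.0637, -0.0587, -0.049, -0.0443], [-0.2765, -0.2676, -0.1801, -0.1066, -0.0989], [0.0552, 0.0559, 0.0601, 0.0625, 0.0645]]
```

Emit:
carry_out:
  motion:
    - [-2,6,4,0,0,0,-1]
    - [-2,6,4,0,0,0,-1]
    - [0,8,2,0,0,0,-1]
    - [0,10,0,0,0,0,-1]
    - [0,10,0,0,0,0,-1]

```text
clock: 3.82
ee_pos: [0.5652, -0.1519, 0.0905]
orientation: [[-0.912, -0.037, 0.409], [-0.032, 0.999, 0.02], [-0.409, 0.005, -0.912]]
contact_force: [1.0, -1.1, -0.7]
opening: 0.0
grasp_force: 0.6
```

```bash
cat > st.py <<'E'
from h import *
o=bot.get_obs();A=cur(); print(w2s(A[:3,3]).round(4),np.array(o["q"]).round(2),np.array(o["contact_force"]).round(1),o["clock"])
E
cat st.py > st2.py; echo 'plan(A,target([-2,27-17,83],25),15,-1)'>>st2.py; python3 st2.py
```

```text
[-1.000e-04 -1.857e-01  9.050e-02] [-0.77  0.25  1.14  2.13 -0.7   0.61  2.44] [ 1.  -1.1 -0.7] 3.825
[0, 13, 0] [0.0, -0.1, 0.0] -1
[0, 13, 0] [0.0, -0.1, 0.0] -1
[0, 13, 0] [0.0, -0.1, 0.0] -1
[0, 13, 0] [0.0, -0.1, 0.0] -1
[0, 13, 0] [0.0, -0.1, 0.0] -1
[0, 13, 0] [0.0, -0.1, 0.0] -1
[0, 13, 0] [0.0, -0.1, 0.0] -1
[0, 13, 0] [0.0, -0.1, 0.0] -1
[0, 13, 0] [0.0, -0.1, 0.0] -1
[0, 13, 0] [0.0, -0.1, 0.0] -1
[0, 13, 0] [0.0, -0.1, 0.0] -1
[0, 13, 0] [0.0, -0.1, 0.0] -1
[0, 13, 0] [0.0, -0.1, 0.0] -1
[0, 13, 0] [0.0, -0.1, 0.0] -1
[0, 13, 0] [0.0, -0.1, 0.0] -1
--
```

Emit:
carry_out:
  motion:
    - [0,12,1,0,0,0,-1]
    - [0,13,1,0,0,0,-1]
    - [0,13,1,0,0,0,-1]
    - [0,13,0,0,0,0,-1]
    - [0,13,0,0,0,0,-1]

```text
clock: 4.45
ee_pos: [0.5639, -0.0878, 0.088]
orientation: [[-0.912, -0.037, 0.409], [-0.032, 0.999, 0.02], [-0.409, 0.005, -0.912]]
contact_force: [0.8, -1.4, -0.6]
opening: 0.0001
grasp_force: 0.7
```

Emit:
carry_out:
  motion:
    - [0,13,0,0,0,0,-1]
    - [0,13,0,0,0,0,-1]
    - [0,13,0,0,0,0,-1]
    - [0,13,0,0,0,0,-1]
    - [0,10,0,0,0,0,-1]

```text
clock: 5.08
ee_pos: [0.5614, -0.0254, 0.0881]
orientation: [[-0.912, -0.038, 0.408], [-0.032, 0.999, 0.021], [-0.409, 0.006, -0.913]]
contact_force: [1.0, -1.0, -1.2]
opening: -0.0001
grasp_force: 0.6
```

```bash
python3 st2.py|head -2; python3 - <<'E'
from h import *
im=grab("scene"); cv2.imwrite("pics/s2.png",cv2.resize(im["pixels"][150:384,150:370],None,fx=2.5,fy=2.5))
S=w2s(cloud(im).reshape(-1,3))
m=(abs(S[:,0])<.045)&(S[:,1]>-.1)&(S[:,1]<.17)&(S[:,2]>.098)&(S[:,2]<.112); print(np.percentile(S[m],[0,1,5,95,99,100],axis=0).round(4).T)
E
```

```text
[ 0.0001 -0.0592  0.0881] [-1.24  0.17  1.31  2.2  -0.41  0.5   1.96] [ 1.  -1.  -1.2] 5.075
[0, 5, 0] [0.0, -0.1, 0.0] -1
[[-0.045  -0.0447 -0.0437  0.0339  0.0379  0.0406]
 [-0.075  -0.0706 -0.0541  0.1036  0.1047  0.105 ]
 [ 0.098   0.098   0.0984  0.1079  0.1104  0.1119]]
```

View pics/s2.png

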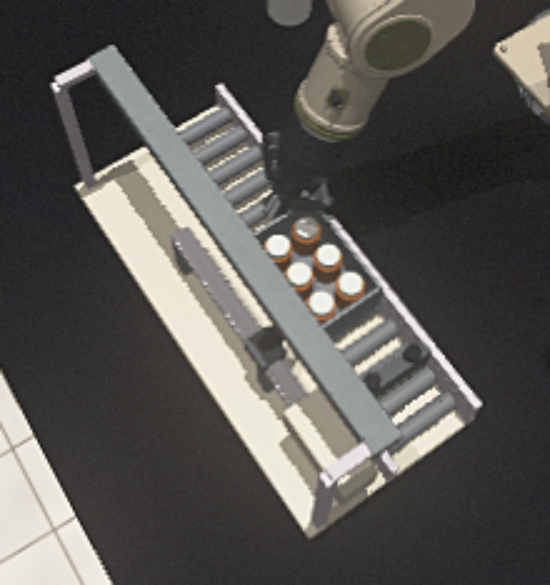

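Crate is moving straight, leading edge at station y ≈ 105 mm, about 70 mm short of the stop. Joint 3 is near its range, so I'll go on in smaller steps.

Emit:
carry_out:
  motion:
    - [0,10,0,0,0,0,-1]
    - [0,10,0,0,0,0,-1]
    - [0,10,0,0,0,0,-1]

```text
clock: 5.5
ee_pos: [0.5603, 0.0039, 0.0883]
orientation: [[-0.912, -0.037, 0.408], [-0.032, 0.999, 0.02], [-0.409, 0.006, -0.913]]
contact_force: [-0.1, -1.9, -0.3]
opening: 0.0003
grasp_force: 0.7
```

```bash
python3 st.py
```

```text
[-0.     -0.0299  0.0883] [-1.33  0.15  1.31  2.21 -0.32  0.49  1.81] [-0.1 -1.9 -0.3] 5.5
```

Emit:
carry_out:
  motion:
    - [0,8,0,0,0,0,-1]
    - [0,8,0,0,0,0,-1]
    - [0,7,0,0,0,0,-1]
    - [0,6,0,0,0,0,-1]
    - [0,5,0,0,0,0,-1]

```text
clock: 6.12
ee_pos: [0.559, 0.0378, 0.0884]
orientation: [[-0.912, -0.037, 0.408], [-0.032, 0.999, 0.02], [-0.409, 0.005, -0.913]]
contact_force: [0.7, -1.2, -0.8]
opening: -0.0002
grasp_force: 0.4
```

Emit:
carry_out:
  motion:
    - [0,3,0,0,0,0,-1]
    - [0,3,0,0,0,0,-1]
    - [0,2,0,0,0,0,-1]

```text
clock: 6.5
ee_pos: [0.5588, 0.0454, 0.0884]
orientation: [[-0.912, -0.037, 0.408], [-0.032, 0.999, 0.02], [-0.409, 0.005, -0.913]]
contact_force: [0.2, -0.5, 0.3]
opening: 0.0003
grasp_force: 0.4
```

Emit:
carry_out:
  motion:
    - [0,2,0,0,0,0,-1]
    - [0,2,0,0,0,0,-1]
    - [0,1,0,0,0,0,-1]

```text
clock: 6.88
ee_pos: [0.5585, 0.0485, 0.0884]
orientation: [[-0.912, -0.035, 0.408], [-0.03, 0.999, 0.018], [-0.408, 0.004, -0.913]]
contact_force: [-1.7, -11.4, 1.2]
opening: -0.0005
grasp_force: 5.3
```

```bash
python3 st.py
```

```text
[-0.0004  0.0148  0.0884] [-1.44  0.16  1.32  2.21 -0.23  0.48  1.63] [ -1.7 -11.4   1.2] 6.875
```

Emit:
carry_out:
  motion:
    - [0,0,0,0,0,0,-1]
    - [0,0,0,0,0,0,-1]
    - [0,-3,0,0,0,0,-1]
    - [0,-8,0,0,0,0,-1]
    - [0,-12,0,0,0,0,-1]

```text
clock: 7.5
ee_pos: [0.5595, 0.0272, 0.0884]
orientation: [[-0.912, -0.038, 0.408], [-0.033, 0.999, 0.02], [-0.409, 0.005, -0.913]]
contact_force: [-0.1, 0.5, 0.4]
opening: 0.0
grasp_force: 0.0
```

Emit:
carry_out:
  motion:
    - [0,0,-25,0,0,0,0]
    - [0,0,-30,0,0,0,0]
    - [0,0,-30,0,0,0,0]
    - [0,0,-25,0,0,0,0]
    - [0,0,0,0,0,0,0]

```text
clock: 8.12
ee_pos: [0.5169, 0.0314, 0.1651]
orientation: [[-0.923, -0.049, 0.38], [-0.038, 0.999, 0.038], [-0.382, 0.021, -0.924]]
contact_force: [0.3, -0.1, 0.6]
opening: 0.0424
grasp_force: 0.0
```

```bash
python3 st.py; python3 - <<'E'
from h import *
for n in ("scene","side","wrist"):
    im=grab(n); P=im["pixels"]; S=w2s(cloud(im)); np.savez("pics/h_%s.npz"%n,S=S,pix=P)
    s=S.reshape(-1,3)
    def reg(l,x0,x1,y0,y1,z0,z1):
        m=(s[:,0]>x0)&(s[:,0]<x1)&(s[:,1]>y0)&(s[:,1]<y1)&(s[:,2]>z0)&(s[:,2]<z1)
        if m.sum()>5: print(n,l,m.sum(),(np.percentile(s[m],[0,2,50,98,100],axis=0)*1000).round(1).T.tolist())
    reg("rim",-.048,.048,-.02,.3,.098,.112)
    reg("fin",.06,.11,.04,.16,.142,.19)
    reg("ptr",.055,.075,.0,.16,.108,.122)
    reg("case",.088,.15,.13,.3,.13,.145)
    reg("guide",-.08,-.03,-.1,.3,.075,.09)
    if n=="wrist": cv2.imwrite("pics/w2.png",P)
plan(cur(),target([25,90,226],40),8,0)
plan(target([25,90,226],40),target([101,90,135],40),8,0)
E
```

```text
[-0.0425 -0.001   0.1651] [-1.21 -0.33  0.93  2.2   0.46  0.8   1.1 ] [ 0.3 -0.1  0.6] 8.125
scene rim 511 [[-47.9, -46.9, -14.0, 37.0, 39.6], [26.2, 28.9, 116.6, 195.3, 197.0], [98.0, 98.1, 101.5, 110.1, 111.8]]
scene fin 34 [[96.2, 98.5, 104.3, 109.8, 109.9], [82.0, 82.6, 92.4, 98.5, 99.1], [143.1, 143.1, 152.1, 162.8, 162.9]]
scene case 661 [[91.0, 93.4, 117.7, 141.8, 143.1], [164.1, 166.8, 214.8, 277.8, 279.6], [130.1, 131.6, 136.8, 141.2, 144.3]]
scene guide 358 [[-65.8, -64.3, -57.7, -33.4, -30.8], [-19.8, -11.5, 142.5, 275.9, 280.4], [75.1, 75.7, 81.6, 89.0, 89.9]]
side rim 181 [[-47.9, -46.3, 22.2, 46.4, 47.5], [24.5, 25.7, 92.5, 191.3, 200.2], [98.0, 98.2, 102.1, 109.8, 110.9]]
side fin 69 [[61.9, 63.4, 81.7, 107.2, 108.5], [76.1, 78.6, 83.9, 96.1, 100.2], [142.9, 143.8, 160.6, 175.3, 180.6]]
side ptr 9 [[57.0, 57.5, 67.3, 74.8, 75.0], [82.8, 83.2, 89.4, 92.3, 92.8], [112.3, 112.6, 116.4, 120.9, 121.0]]
side case 218 [[88.1, 89.1, 112.8, 137.3, 140.2], [160.9, 163.2, 215.4, 273.5, 285.5], [130.4, 131.4, 136.9, 142.3, 144.2]]
side guide 252 [[-68.3, -67.8, -59.0, -32.4, -31.4
[... 370 characters left out ...]
 217.1, 234.1, 237.4], [130.0, 130.3, 135.5, 137.9, 138.2]]
wrist guide 8168 [[-65.5, -64.8, -57.8, -31.8, -30.0], [-19.0, -13.6, 83.7, 174.3, 182.4], [75.0, 75.6, 82.2, 89.3, 90.0]]
[-11, 11, -4] [0.2, -2.2, 0.0] 0
[-11, 11, -3] [0.2, -2.2, 0.0] 0
[-11, 11, -3] [0.2, -2.2, 0.0] 0
[-11, 11, -3] [0.2, -2.2, 0.0] 0
[-11, 11, -2] [0.2, -2.2, 0.0] 0
[-12, 11, -2] [0.2, -2.2, 0.0] 0
[-12, 11, -1] [0.2, -2.2, 0.0] 0
[-12, 11, -1] [0.2, -2.2, 0.0] 0
--
[0, 0, 15] [0.0, -0.0, -0.0] 0
[0, 0, 15] [0.0, -0.0, -0.0] 0
[0, 0, 15] [0.0, -0.0, -0.0] 0
[0, 0, 15] [0.0, -0.0, -0.0] 0
[0, 0, 15] [0.0, -0.0, -0.0] 0
[0, 0, 15] [0.0, -0.0, -0.0] 0
[0, 0, 15] [0.0, -0.0, -0.0] 0
[0, 0, 15] [0.0, -0.0, -0.0] 0
--
```

View pics/w2.png

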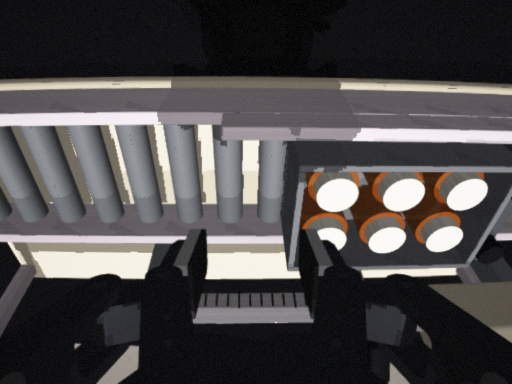

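The wrist view shows the crate's trailing end at station y ≈ 29 mm and the fin centred at y ≈ 91 mm, so the pull is about 62 mm. Next is the pre-grasp pose in front of the fin.

Emit:
carry_out:
  motion:
    - [-11,11,-4,0.2,-2.2,0,0]
    - [-11,11,-3,0.2,-2.2,0,0]
    - [-11,11,-3,0.2,-2.2,0,0]
    - [-11,11,-3,0.2,-2.2,0,0]
    - [-11,11,-2,0.2,-2.2,0,0]

```text
clock: 8.9
ee_pos: [0.5561, 0.0887, 0.201]
orientation: [[-0.836, -0.042, 0.548], [-0.035, 0.999, 0.024], [-0.548, 0.001, -0.836]]
contact_force: [0.7, 0.2, -0.3]
opening: 0.0428
grasp_force: 0.0
```

Emit:
carry_out:
  motion:
    - [-12,11,-2,0.2,-2.2,0,0]
    - [-12,12,-1,0.2,-2.2,0,0]
    - [-12,12,-1,0.2,-2.2,0,0]
    - [0,0,0,0,0,0,0]

```text
clock: 9.4
ee_pos: [0.5815, 0.125, 0.225]
orientation: [[-0.768, -0.038, 0.64], [-0.034, 0.999, 0.017], [-0.64, -0.008, -0.768]]
contact_force: [0.1, -0.9, 0.2]
opening: 0.0426
grasp_force: 0.0
```

```bash
python3 st.py; python3 - <<'E'
from h import *
im=grab("wrist"); P=im["pixels"]; s=w2s(cloud(im)).reshape(-1,3); cv2.imwrite("pics/w3.png",P)
def reg(l,x0,x1,y0,y1,z0,z1):
    m=(s[:,0]>x0)&(s[:,0]<x1)&(s[:,1]>y0)&(s[:,1]<y1)&(s[:,2]>z0)&(s[:,2]<z1)
    if m.sum()>5: print(l,m.sum(),(np.percentile(s[m],[0,2,50,98,100],axis=0)*1000).round(1).T.tolist())
reg("rim",-.048,.048,-.02,.3,.098,.112)
reg("fin",.06,.11,.07,.11,.142,.19)
reg("ptr",.055,.075,.0,.16,.108,.122)
plan(cur(),target([101,91,135],40),8,0)
E
```

```text
[0.0249 0.0906 0.225 ] [-1.12 -0.23  0.62  2.19  0.76  0.61  0.63] [ 0.1 -0.9  0.2] 9.4
rim 13472 [[-37.0, -32.7, 9.8, 46.6, 48.0], [28.7, 31.1, 112.9, 194.6, 199.6], [98.0, 98.2, 99.9, 108.9, 110.8]]
fin 1011 [[63.1, 64.1, 72.8, 83.3, 85.3], [83.3, 83.4, 91.1, 98.7, 99.3], [142.8, 144.3, 167.3, 177.2, 177.9]]
ptr 137 [[60.1, 60.4, 65.2, 74.5, 75.0], [88.2, 88.3, 91.2, 93.7, 93.7], [113.0, 113.3, 117.8, 118.8, 119.1]]
[0, 0, 15] [-0.0, -0.0, 0.1] 0
[0, 0, 15] [-0.0, -0.0, 0.1] 0
[0, 0, 15] [-0.0, -0.0, 0.1] 0
[0, 0, 15] [-0.0, -0.0, 0.1] 0
[0, 0, 15] [-0.0, -0.0, 0.1] 0
[0, 0, 15] [-0.0, -0.0, 0.1] 0
[0, 0, 15] [-0.0, -0.0, 0.1] 0
[0, 0, 15] [-0.0, -0.0, 0.1] 0
--
```

View pics/w3.png

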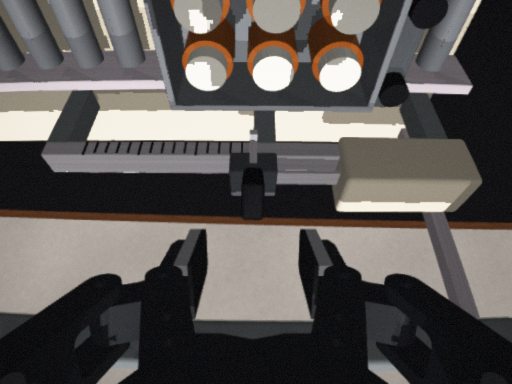

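The fin at (253,190) sits centred between the open fingers, and the pointer is at y ≈ 91 mm. Advancing along the tool axis.

Emit:
carry_out:
  motion:
    - [0,0,17,0,0,0,0]
    - [0,0,17,0,0,0,0]
    - [0,0,16,0,0,0,0]
    - [0,0,15,0,0,0,0]
    - [0,0,15,0,0,0,0]

```text
clock: 10.07
ee_pos: [0.6331, 0.1248, 0.164]
orientation: [[-0.767, -0.035, 0.64], [-0.031, 0.999, 0.017], [-0.64, -0.007, -0.768]]
contact_force: [-0.7, 0.5, -0.2]
opening: 0.0431
grasp_force: 0.0
```

Emit:
carry_out:
  motion:
    - [0,0,15,0,0,0,0]
    - [0,0,13,0,0,0,0]
    - [0,0,8,0,0,0,0]
    - [0,0,0,0,0,0,0]

```text
clock: 10.58
ee_pos: [0.656, 0.1258, 0.1368]
orientation: [[-0.767, -0.035, 0.64], [-0.032, 0.999, 0.017], [-0.64, -0.007, -0.768]]
contact_force: [-0.3, -0.6, -0.3]
opening: 0.0426
grasp_force: 0.0
```

```bash
python3 st.py; python3 -c "
from h import *
plan(cur(),target([101,91,135],40),1,0)"
```

```text
[0.0994 0.089  0.1368] [-1.05  0.16  0.73  2.12  0.42  0.26  0.87] [-0.3 -0.6 -0.3] 10.575
[0, 2, 2] [-0.2, -0.2, 0.4] 0
--
```

Emit:
carry_out:
  motion:
    - [0,2,1,0,0,0,0]
    - [0,0,0,0,0,0,-1]
    - [0,0,0,0,0,0,-1]
    - [0,0,0,0,0,0,-1]
    - [0,0,0,0,0,0,-1]

```text
clock: 11.2
ee_pos: [0.6565, 0.1272, 0.1369]
orientation: [[-0.767, -0.034, 0.641], [-0.03, 0.999, 0.017], [-0.641, -0.006, -0.768]]
contact_force: [-11.2, -6.0, 10.1]
opening: 0.0155
grasp_force: 58.2
```

```bash
python3 st.py; python3 -c "
from h import *
A=cur();B=A.copy();B[:3,3]-=RS[:,1]*.062
plan(A,B,10,-1)"
```

```text
[0.1    0.0904 0.1369] [-1.05  0.16  0.73  2.12  0.42  0.26  0.87] [-11.2  -6.   10.1] 11.2
[0, -6, 0] [0.0, -0.0, -0.0] -1
[0, -6, 0] [0.0, -0.0, -0.0] -1
[0, -6, 0] [0.0, -0.0, -0.0] -1
[0, -6, 0] [0.0, -0.0, -0.0] -1
[0, -6, 0] [0.0, -0.0, -0.0] -1
[0, -6, 0] [0.0, -0.0, -0.0] -1
[0, -6, 0] [0.0, -0.0, -0.0] -1
[0, -6, 0] [0.0, -0.0, -0.0] -1
[0, -6, 0] [0.0, -0.0, -0.0] -1
[0, -6, 0] [0.0, -0.0, -0.0] -1
--
```

Emit:
carry_out:
  motion:
    - [0,-4,0,0,0,0,-1]
    - [0,-6,0,0,0,0,-1]
    - [0,-6,0,0,0,0,-1]
    - [0,-7,0,0,0,0,-1]
    - [0,-7,0,0,0,0,-1]

```text
clock: 11.82
ee_pos: [0.6575, 0.0998, 0.137]
orientation: [[-0.767, -0.037, 0.641], [-0.032, 0.999, 0.02], [-0.641, -0.005, -0.767]]
contact_force: [-3.4, 3.6, 0.6]
opening: 0.0153
grasp_force: 58.3
```

Emit:
carry_out:
  motion:
    - [0,-7,0,0,0,0,-1]
    - [0,-7,0,0,0,0,-1]
    - [0,-7,0,0,0,0,-1]
    - [0,-6,0,0,0,0,-1]
    - [0,0,0,0,0,0,-1]

```text
clock: 12.45
ee_pos: [0.6584, 0.0726, 0.137]
orientation: [[-0.767, -0.037, 0.641], [-0.032, 0.999, 0.02], [-0.641, -0.005, -0.767]]
contact_force: [-4.7, 5.4, 2.1]
opening: 0.0154
grasp_force: 58.9
```

```bash
python3 st.py; python3 - <<'E'
from h import *
for n in ("scene","side","wrist"):
    im=grab(n); P=im["pixels"]; s=w2s(cloud(im)).reshape(-1,3)
    def reg(l,x0,x1,y0,y1,z0,z1):
        m=(s[:,0]>x0)&(s[:,0]<x1)&(s[:,1]>y0)&(s[:,1]<y1)&(s[:,2]>z0)&(s[:,2]<z1)
        if m.sum()>5: print(n,l,m.sum(),(np.percentile(s[m],[0,2,50,98,100],axis=0)*1000).round(1).T.tolist())
    reg("rim",-.048,.048,-.02,.3,.098,.112)
    reg("ptr",.055,.075,.0,.16,.11,.122)
    if n=="wrist": cv2.imwrite("pics/w4.png",P)
E
```

```text
[0.1002 0.0358 0.137 ] [-0.86  0.13  0.64  2.14  0.27  0.22  1.12] [-4.7  5.4  2.1] 12.45
scene rim 431 [[-47.9, -47.2, -16.3, 36.8, 39.5], [26.5, 31.5, 144.3, 195.5, 197.3], [98.0, 98.2, 101.8, 110.3, 111.8]]
side rim 252 [[-47.8, -45.1, 5.2, 46.4, 47.7], [22.4, 26.2, 98.1, 189.4, 196.5], [98.0, 98.1, 101.4, 110.2, 111.9]]
side ptr 9 [[59.5, 59.8, 67.1, 73.4, 73.9], [29.2, 29.6, 35.9, 40.4, 40.5], [110.9, 111.2, 115.5, 119.4, 119.6]]
wrist rim 15901 [[2.3, 7.4, 25.8, 47.4, 48.0], [29.1, 30.2, 69.6, 136.2, 145.2], [98.0, 98.2, 99.8, 106.0, 107.7]]
wrist ptr 405 [[59.9, 60.3, 64.4, 74.5, 74.9], [34.2, 34.5, 37.1, 40.1, 40.2], [112.9, 113.5, 117.7, 118.7, 118.8]]
```

View pics/w4.png

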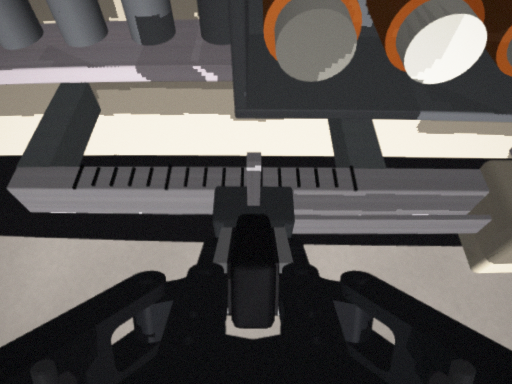

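Wrist view: the pointer is at column 254 and the crate's trailing corner at column ~236 (row 112). Depth puts the pointer at y 37.1 mm and the crate end at 29.1 mm, so I'll pull 8 mm more.

Emit:
carry_out:
  motion:
    - [0,-3,0,0,0,0,-1]
    - [0,-3,0,0,0,0,-1]
    - [0,-2,0,0,0,0,-1]
    - [0,0,0,0,0,0,-1]

```text
clock: 13.1
ee_pos: [0.6587, 0.0652, 0.137]
orientation: [[-0.767, -0.038, 0.641], [-0.032, 0.999, 0.02], [-0.641, -0.005, -0.767]]
contact_force: [-4.0, 5.7, 1.3]
opening: 0.0155
grasp_force: 58.9
```

```bash
python3 st.py; python3 - <<'E'
from h import *
im=grab("wrist"); P=im["pixels"]; s=w2s(cloud(im)).reshape(-1,3)
def reg(l,x0,x1,y0,y1,z0,z1):
    m=(s[:,0]>x0)&(s[:,0]<x1)&(s[:,1]>y0)&(s[:,1]<y1)&(s[:,2]>z0)&(s[:,2]<z1)
    if m.sum()>5: print(l,m.sum(),(np.percentile(s[m],[0,1,2,50,98,100],axis=0)*1000).round(1).T.tolist())
reg("rim",.03,.05,-.02,.3,.102,.108)
reg("wall",.0,.05,.0,.035,.07,.11)
reg("ptr",.055,.075,.0,.16,.11,.122)
cv2.imwrite("pics/w5.png",cv2.resize(P[60:240,170:360],None,fx=3,fy=3))
E
```

```text
[0.1002 0.0284 0.137 ] [-0.82  0.13  0.63  2.14  0.24  0.22  1.16] [-4.   5.7  1.3] 13.1
rim 3849 [[30.0, 31.3, 32.3, 45.0, 48.9, 49.7], [29.5, 29.8, 30.1, 74.5, 132.6, 137.3], [102.0, 102.1, 102.2, 104.9, 106.1, 107.1]]
wall 1773 [[2.1, 2.7, 3.0, 20.6, 47.9, 49.6], [29.2, 29.3, 29.3, 31.8, 34.4, 35.0], [96.1, 103.4, 103.7, 105.1, 106.3, 107.0]]
ptr 403 [[59.5, 60.2, 60.4, 64.4, 74.4, 74.7], [26.6, 26.6, 26.6, 29.2, 32.1, 32.3], [112.2, 113.1, 113.2, 117.8, 118.7, 119.1]]
```

View pics/w5.png

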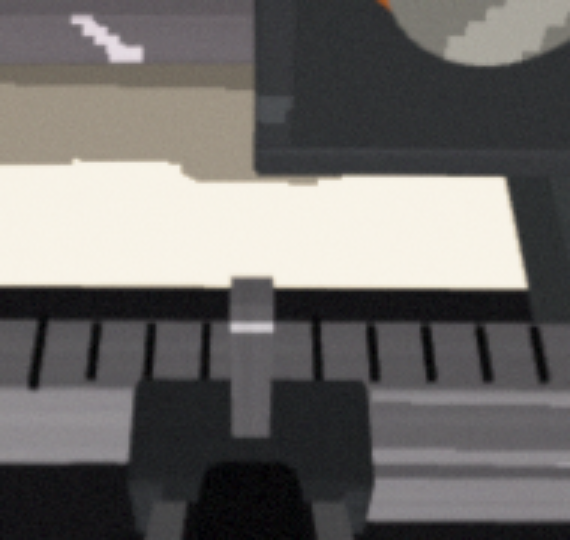

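The pointer centre, at crop column 252 (y 29.2 mm), lines up with the crate's trailing edge at column 255 (y ~29.3 mm). I'll hold it here for over two seconds.

Emit:
carry_out:
  motion:
    - [0,0,0,0,0,0,-1]
    - [0,0,0,0,0,0,-1]
    - [0,0,0,0,0,0,-1]
    - [0,0,0,0,0,0,-1]
    - [0,0,0,0,0,0,-1]

```text
clock: 13.78
ee_pos: [0.6587, 0.0655, 0.137]
orientation: [[-0.767, -0.038, 0.641], [-0.032, 0.999, 0.02], [-0.641, -0.005, -0.767]]
contact_force: [-5.3, 4.7, 1.2]
opening: 0.0154
grasp_force: 58.9
```

Emit:
carry_out:
  motion:
    - [0,0,0,0,0,0,-1]
    - [0,0,0,0,0,0,-1]
    - [0,0,0,0,0,0,-1]
    - [0,0,0,0,0,0,-1]
    - [0,0,0,0,0,0,-1]

```text
clock: 14.4
ee_pos: [0.6587, 0.0654, 0.137]
orientation: [[-0.767, -0.038, 0.641], [-0.032, 0.999, 0.02], [-0.641, -0.005, -0.767]]
contact_force: [-4.1, 6.7, 1.2]
opening: 0.0152
grasp_force: 58.9
```

Emit:
carry_out:
  motion:
    - [0,0,0,0,0,0,-1]
    - [0,0,0,0,0,0,-1]
    - [0,0,0,0,0,0,-1]
    - [0,0,0,0,0,0,-1]
    - [0,0,0,0,0,0,-1]

```text
clock: 15.02
ee_pos: [0.6587, 0.0654, 0.137]
orientation: [[-0.767, -0.038, 0.641], [-0.032, 0.999, 0.02], [-0.641, -0.005, -0.767]]
contact_force: [-3.9, 5.3, 1.1]
opening: 0.0154
grasp_force: 58.9
```

Emit:
carry_out:
  motion:
    - [0,0,0,0,0,0,-1]
    - [0,0,0,0,0,0,-1]
    - [0,0,0,0,0,0,-1]
    - [0,0,0,0,0,0,-1]
    - [0,0,0,0,0,0,-1]

```text
clock: 15.65
ee_pos: [0.6587, 0.0655, 0.1371]
orientation: [[-0.767, -0.038, 0.641], [-0.032, 0.999, 0.02], [-0.641, -0.005, -0.767]]
contact_force: [-3.2, 5.7, 2.2]
opening: 0.0153
grasp_force: 58.9
```

Emit:
carry_out:
  motion:
    - [0,4,0,0,0,0,-1]
    - [0,6,0,0,0,0,-1]
    - [0,6,0,0,0,0,-1]
    - [0,7,0,0,0,0,-1]
    - [0,7,0,0,0,0,-1]

```text
clock: 16.27
ee_pos: [0.6577, 0.0952, 0.137]
orientation: [[-0.767, -0.037, 0.641], [-0.032, 0.999, 0.02], [-0.641, -0.005, -0.767]]
contact_force: [-4.9, 3.6, 3.7]
opening: 0.0153
grasp_force: 59.3
```

Emit:
carry_out:
  motion:
    - [0,7,0,0,0,0,-1]
    - [0,6,0,0,0,0,-1]
    - [0,6,0,0,0,0,-1]
    - [0,5,0,0,0,0,-1]
    - [0,0,0,0,0,0,-1]

```text
clock: 16.9
ee_pos: [0.6569, 0.1192, 0.137]
orientation: [[-0.766, -0.038, 0.641], [-0.032, 0.999, 0.02], [-0.641, -0.005, -0.767]]
contact_force: [-8.3, 1.8, 6.6]
opening: 0.0157
grasp_force: 59.8
```

```bash
python3 st.py
```

```text
[0.1001 0.0824 0.137 ] [-1.02  0.16  0.72  2.13  0.4   0.25  0.91] [-8.3  1.8  6.6] 16.9
```

Emit:
carry_out:
  motion:
    - [0,3,0,0,0,0,-1]
    - [0,2,0,0,0,0,-1]
    - [0,2,0,0,0,0,-1]
    - [0,1,0,0,0,0,-1]
    - [0,0,0,0,0,0,-1]

```text
clock: 17.52
ee_pos: [0.6566, 0.1267, 0.137]
orientation: [[-0.766, -0.037, 0.641], [-0.032, 0.999, 0.02], [-0.641, -0.005, -0.767]]
contact_force: [-8.8, 2.1, 7.5]
opening: 0.0156
grasp_force: 60.0
```

Emit:
carry_out:
  motion:
    - [0,1,0,0,0,0,-1]
    - [0,0,0,0,0,0,-1]

```text
clock: 17.77
ee_pos: [0.6566, 0.1271, 0.137]
orientation: [[-0.767, -0.036, 0.641], [-0.031, 0.999, 0.019], [-0.641, -0.005, -0.767]]
contact_force: [-10.2, -0.3, 8.4]
opening: 0.0152
grasp_force: 60.3
```

Emit:
carry_out:
  motion:
    - [0,1,0,0,0,0,-1]
    - [0,0,0,0,0,0,-1]
    - [0,0,0,0,0,0,-0.3]
    - [0,0,0,0,0,0,0]
    - [0,0,0,0,0,0,0]

```text
clock: 18.4
ee_pos: [0.6567, 0.1276, 0.1366]
orientation: [[-0.767, -0.036, 0.641], [-0.032, 0.999, 0.018], [-0.641, -0.006, -0.767]]
contact_force: [0.5, 0.2, -0.5]
opening: 0.043
grasp_force: 0.0
```

Emit:
carry_out:
  motion:
    - [0,0,-6,0,0,0,0]
    - [0,0,-14,0,0,0,0]
    - [0,0,-16,0,0,0,0]
    - [0,0,-18,0,0,0,0]
    - [0,0,-18,0,0,0,0]

```text
clock: 19.02
ee_pos: [0.6101, 0.1262, 0.1924]
orientation: [[-0.767, -0.036, 0.641], [-0.031, 0.999, 0.018], [-0.641, -0.006, -0.767]]
contact_force: [0.4, 1.2, 1.3]
opening: 0.0427
grasp_force: 0.0
```

Emit:
carry_out:
  motion:
    - [0,0,-18,0,0,0,0]
    - [0,0,-18,0,0,0,0]
    - [0,0,-18,0,0,0,0]
    - [0,0,0,0,0,0,0]

```text
clock: 19.52
ee_pos: [0.576, 0.1256, 0.2343]
orientation: [[-0.766, -0.036, 0.642], [-0.03, 0.999, 0.02], [-0.642, -0.004, -0.766]]
contact_force: [-0.8, -0.0, -0.1]
opening: 0.0426
grasp_force: 0.0
```

```bash
python3 st.py; python3 - <<'E'
from h import *
im=grab("wrist"); P=im["pixels"]; s=w2s(cloud(im)).reshape(-1,3)
def reg(l,x0,x1,y0,y1,z0,z1):
    m=(s[:,0]>x0)&(s[:,0]<x1)&(s[:,1]>y0)&(s[:,1]<y1)&(s[:,2]>z0)&(s[:,2]<z1)
    if m.sum()>5: print(l,m.sum(),(np.percentile(s[m],[0,1,2,50,98,100],axis=0)*1000).round(1).T.tolist())
reg("rim",.0,.05,-.02,.3,.098,.108)
reg("fin",.06,.11,.07,.11,.142,.19)
reg("ptr",.055,.075,.0,.16,.11,.122)
cv2.imwrite("pics/w6.png",P)
E
```

```text
[0.0195 0.0914 0.2343] [-1.18 -0.28  0.66  2.19  0.79  0.66  0.6 ] [-0.8 -0.  -0.1] 19.525
rim 6435 [[0.1, 2.3, 4.6, 26.0, 47.6, 49.4], [29.2, 30.5, 31.3, 107.6, 189.5, 198.9], [98.0, 98.1, 98.2, 100.0, 107.3, 108.0]]
fin 947 [[62.9, 63.8, 64.1, 72.7, 83.9, 86.8], [83.2, 83.3, 83.3, 91.2, 98.6, 99.2], [142.0, 143.2, 144.9, 167.4, 177.2, 177.9]]
ptr 134 [[60.0, 60.1, 60.2, 65.3, 74.6, 74.7], [88.6, 88.6, 88.6, 91.3, 94.2, 94.2], [112.9, 113.4, 113.7, 117.6, 118.6, 119.0]]
```

View pics/w6.png

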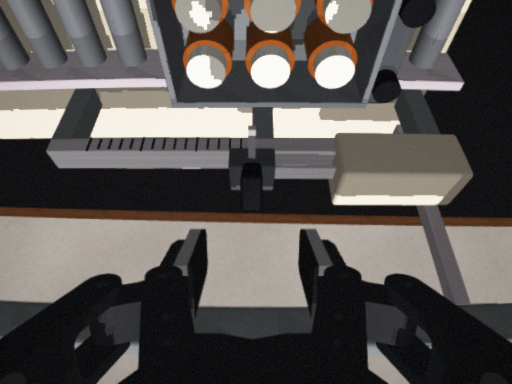

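The slide is back at its home reading (pointer y 91.3 mm, 91.2 before the pull). The crate's trailing end still reads 29.2 mm, and the arm is clear of everything. Handing in.

```bash
python3 -c "
from plant import bot
print(bot.finish_job())"
```

```text
the job is handed in; nothing more can be done
None
```

The job is handed in, with no verdict returned: the crate is home against the stop, the pointer was held level with its trailing end for over two seconds, and the gauge was eased back in without snapping.

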